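# Bring a key machine's carriage to its index with coarse and fine knobs

### The arm

A 6-joint arm with a two-finger parallel gripper is mounted at the origin on the work surface. World frame = base frame: x ahead of the robot, y to its left, z up, the work surface at z = 0. Lengths are in m, angles in degrees, forces in N, time in s.
With the tool pointing down it reaches from about 0.35 to 0.725 m from the base axis. Payload 4.3 kg.
Tool frame: the origin (TCP) lies on the centre line of the jaws, within the pads' length; the fingertips stand r.finger_overhang ahead of it and the grasp point (between the pads) lies 6 mm ahead of it (r.finger_overhang is the distance from the TCP to the fingertips, in m); z points along the fingers, y is the line along which they close (so a half turn about z gives the same grasp; the last joint's range is limited). The gripper opens to 85 mm and grips with 20 to 120 N. Pads are 22 mm wide; open, the fingers measure 114 mm over their backs; the gripper's body (76 mm by 85 mm) begins 54 mm behind the grasp point. The pads swing forward as they close: fully open they stand 13 mm farther back than shut.
Start: joints at [69.483, 21.618, 4.641, 73.018, 0, 83.68], TCP at [0.141, 0.557, 0.223] pointing down, gripper open.
Joint ranges: [-156.06, 156.06], [-48.1, 94.91], [-58.44, 69.94], [-101.28, 121.22], [-78.64, 73.56], [-180, 180]. Speed limits (degrees/s): [147.25, 147.25, 180, 180, 180, 180].

### API

Orientations are given as a 3x3 rotation matrix whose columns are the frame's x, y, z axes.
In Python, from rig import r, grab_frame gives the robot as it stands. Calls block until the motion is done:
- r.reach(position, orientation): joint-space move of the TCP to a pose.
- r.move_linear(position, frame=None, speed=0.15, until_force=None): straight line of the TCP; frame=None keeps the orientation; speed is the mean speed in m/s. With until_force (N) it stops when the force on the tool has changed by that much, and returns True; else False.
- r.goto_joints(angles): joint-space move.
- r.grip(opening, squeeze=None): finger opening in m; squeeze is the grip in N (None keeps the last); returns when the fingers have stopped.
- r.hold(seconds).
- r.ik(position, orientation): joint angles nearest the present ones, or None.
- r.state(): the state.
- grab_frame(name): name is "scene" or "top"; returns a dict with "frame" (480x640x3 uint8, red, green, blue), "mtx" (3x3 intrinsics, pixels), "rvec" (rotation vector, rad) and "tvec" (3), from world to camera coordinates, as OpenCV has them. Camera axes: x right, y down, z forward; pixel columns grow to the right and rows downward; lengths in m; the calibration is good to about 2 mm. A picture is of the moment at which its call begins. There is no depth.
A pose or a line that the arm cannot do raises r.Unreachable and nothing moves.
- r.job_done(): hands the job in; it is judged then, once.
The state is a dict: "clock": time; "qpos": joint angles; "joint_vel": joint speeds; "effort": joint torques, N m; "tcp_pos": TCP position; "eef_rot": TCP orientation; "force": force on the tool from outside, world axes, zero at the start; "wrist_torque": the same for the moment, N m; "gripper_width": finger opening in m; "grasp_force": force on a finger pad.
Only numpy, scipy, OpenCV 4.12 (cv2) and the standard library are available. Lean on these libraries where they do the work, as an engineer would, in place of code of your own. Each camera call takes 0.05 s, during which the arm holds its last target. There are 200 camera calls.

### The job

Set up the key-cutting machine: turn the big outer knob clockwise, letting go and taking it again as often as needed, until the carriage's pointer stands still over the flat ready pad that lies just before the index fin. Then let go, take the small knob on top, and creep the rest of the way with that fine knob alone, which draws the fin towards the pointer, until the two are in line, never running past. Finish with both knobs released and the oil bottle, brush and key tray left where they are.

Things in the scene. Friction and masses are not known exactly. Their poses are not given: they have to be found in the camera images.
- coarse_grip (a point): Centre of the big outer (coarse) knob: black ribbed disc, vertical axis, 60 mm in diameter, 26 mm tall (13 mm above and below this point), stiff to turn (0.12 N m), stays where left; grip it at any yaw. Its underside is 14 mm above the machine's deck, on a 24 mm neck; the deck is 70 mm above the bench. Nothing else rises above the deck within 85 mm of the axis.
- fine_grip (a point): Centre of the small inner (fine) knob on the same axis, 28 mm above coarse_grip: bare metal, 30 mm in diameter, 28 mm tall (14 mm above and below this point), its underside 1 mm above the coarse knob's top; 0.04 N m of friction, stays where left. Grip it clear of the coarse knob.
- coarse (a joint): Turn of the coarse knob in rad, growing clockwise seen from above, range 0 to 4.6. One rad moves the carriage and its pointer 20 mm towards the fin. It starts at 0.1 to 0.5 and must turn some 2 to 3.8 rad, usually two or three grips.
- fine (a joint): Turn of the fine knob in rad, growing clockwise as seen from above, range 0 to 4. One rad moves the index slide (fin and ready pad together) 5 mm towards the pointer, against the carriage's travel. It starts at 0 to 0.3.
- pointer_tip (a point): Tip of the pointer: a level dark steel blade 3 mm wide that sticks out 30 mm from the back (side away from the knobs) of the aluminium carriage with the key clamp. The tip (top edge) is 96 mm above the bench; it travels with the carriage, which only the coarse knob moves, along the y axis of index_fin.
- index_fin (a point): Top of the near end of the index fin: upright bright metal blade, 3 mm thick, 22 mm long and tall, just beyond the pointer's path; when set, pointer and fin lie end to end in one line. Fin and ready pad ride on one slide. Its y axis is the pointer's direction of travel: in this frame the pointer starts at y = -50 to -85 mm, nears 0 as either knob turns clockwise, and is in line at y = 0.
- ready_pad (a point): Centre of the top of the ready pad: a low flat dark steel plate, 44 mm long and 10 mm wide along the travel, 9 mm tall, under the pointer's path. It spans y = -14 to -4 mm in the frame of index_fin.
- oil: Bystander: white oil bottle, 56 mm in diameter, 150 mm tall; origin at the centre of its underside.
- brush: Bystander: bench brush about 180 mm long, lying on the bench; origin at its underside.
- tray: Bystander: grey open tray of keys, 130 x 90 x 45 mm; origin at the centre of its underside.

How it is judged (in metres and radians):
On the way, in this order (a step that is already met when the one before it is completed fails the run):
1. with the coarse knob, the pointer stands still over the ready pad (4 to 14 mm before the fin), the fine knob not yet used (below 0.35 rad) (y of pointer_tip in the frame of index_fin between -0.014 and -0.004 m and velocity of joint coarse between -0.1 and 0.1 rad/s and value of joint fine below 0.35 rad), for 0.2 s.
2. with the fine knob, the fin is brought in line with the pointer within 2 mm (y of pointer_tip in the frame of index_fin between -0.002 and 0.002 m and value of joint fine above 0.35 rad), for 0.2 s.
At the end, for the whole second after the job is handed in: the pointer is in line with the fin within 2 mm along the travel, the fine knob stands above 0.35 rad, both knobs are at rest and nothing is touched (all of step 2 and velocity of joint coarse between -0.05 and 0.05 rad/s and velocity of joint fine between -0.05 and 0.05 rad/s).
It fails at once if pointer more than 4 mm past the fin (y of pointer_tip in the frame of index_fin above 0.004 m).
It fails at once if the coarse knob is turned (faster than 0.3 rad/s) while the pointer is less than 3 mm before the fin or past it (y of pointer_tip in the frame of index_fin above -0.003 m and not (velocity of joint coarse between -0.3 and 0.3 rad/s)).
It fails at once if a bystander is moved more than 20 mm (distance of any of oil, brush, tray from where it was at the start of the episode above 0.02 m).
It also fails if it takes over 64 s, if anything falls off the work surface, if the arm or the gripper's body presses on something with over 40 N, if the wrist force passes 120 N, or if a joint passes its speed limit or range.

## Working session

There is one attempt and no reset: what is moved stays moved. The work goes in short steps, each a Python script; the robot and the scene stay as the last script left them, time stands still between calls to the robot, and variables do not carry over. Pictures are saved under pics/ and viewed, at most 10 in all, crops included, and the job is handed in when it is done.

```bash
mkdir -p pics
cat > h.py <<'E'
import numpy as np, cv2
from rig import r, grab_frame
def snap(n,f=None):
    g=grab_frame(n)
    if f: cv2.imwrite('pics/'+f,g['frame'][:,:,::-1])
    return g
def pix2w(g,uv,z):
    R=cv2.Rodrigues(np.array(g['rvec'],float))[0];t=np.array(g['tvec'],float).ravel();K=np.array(g['mtx'])
    d=R.T@np.linalg.solve(K,[uv[0],uv[1],1.]);c=-R.T@t
    return c+d*(z-c[2])/d[2]
def w2pix(g,p):
    return cv2.projectPoints(np.array(p,float).reshape(-1,3),np.array(g['rvec'],float),np.array(g['tvec'],float),np.array(g['mtx'],float),None)[0].reshape(-1,2)
E
python3 - <<'E'
from h import *
for n in('scene','top'):
    g=snap(n,n+'0.png');R=cv2.Rodrigues(np.array(g['rvec'],float))[0];print(n,-R.T@np.array(g['tvec']).ravel(),R[2],g['mtx'][0][0])
s=r.state();print(s['clock'],s['tcp_pos'],s['eef_rot'],s['gripper_width'],r.finger_overhang)
E
```

```text
scene [0.99011536 0.57485702 0.89281326] [-0.38775264 -0.55833984 -0.73341974] 446.59558523237365
top [ 0.40768037 -0.01453194  1.45433557] [ 0.12666976 -0.00581864 -0.99192788] 545.2338184064203
0.1 [0.14082704 0.55689033 0.22217953] [[-9.69447792e-01  2.45296905e-01 -6.37700769e-04]
 [ 2.45297641e-01  9.69446411e-01 -1.65058615e-03]
 [ 2.13333048e-04 -1.75658359e-03 -9.99998434e-01]] 0.08533312424797916 0.025
```

View pics/scene0.png

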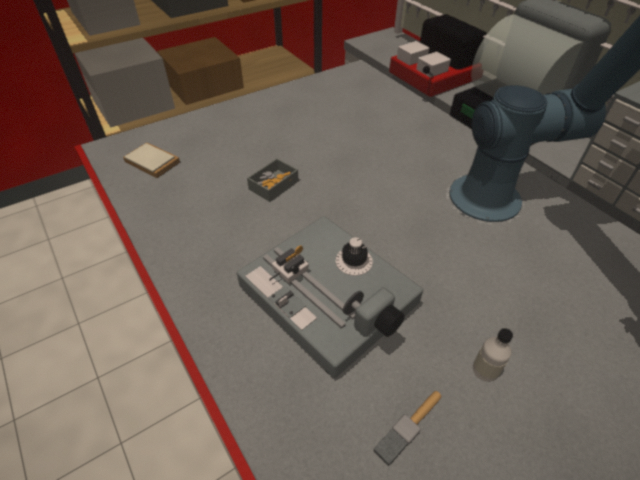

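View pics/top0.png

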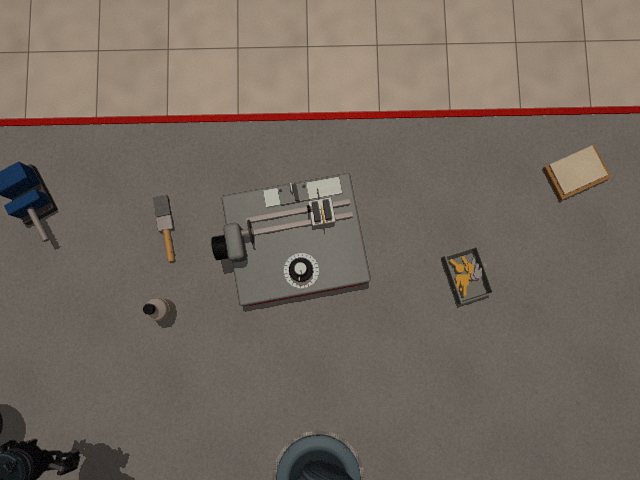

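The top view shows the coarse/fine knob at about (301,269), the carriage at (321,212), and the fin/pad near (294,191). The oil bottle is at (155,308), the brush at (165,230) and the tray at (467,277). I'll enlarge the pointer/fin area and the knob.

Run:
```python
from h import *
a=cv2.imread('pics/top0.png')[170:295,260:360]; b=cv2.imread('pics/scene0.png')[220:340,235:385]
A=cv2.resize(a,None,fx=4,fy=4,interpolation=cv2.INTER_CUBIC);B=cv2.resize(b,(400,500)[:1]+(320,),interpolation=cv2.INTER_CUBIC)
o=np.zeros((500,800,3),np.uint8);o[:,:400]=A;o[:320,400:]=B;cv2.imwrite('pics/crop0.png',o)
g=snap('top')
print(pix2w(g,(301,268.5),.139),pix2w(g,(301,269),.11))
for p in [(222,198),(351,173),(370,280),(240,305)]: print(p,pix2w(g,p,.07))
```

```text
[0.52355569 0.02811715 0.139     ] [0.5248707  0.02907948 0.11      ]
(222, 198) [0.71713439 0.23146452 0.07      ]
(351, 173) [ 0.7762345  -0.10428395  0.07      ]
(370, 280) [ 0.49644021 -0.14435668  0.07      ]
(240, 305) [0.44066587 0.1859052  0.07      ]
```

View pics/crop0.png

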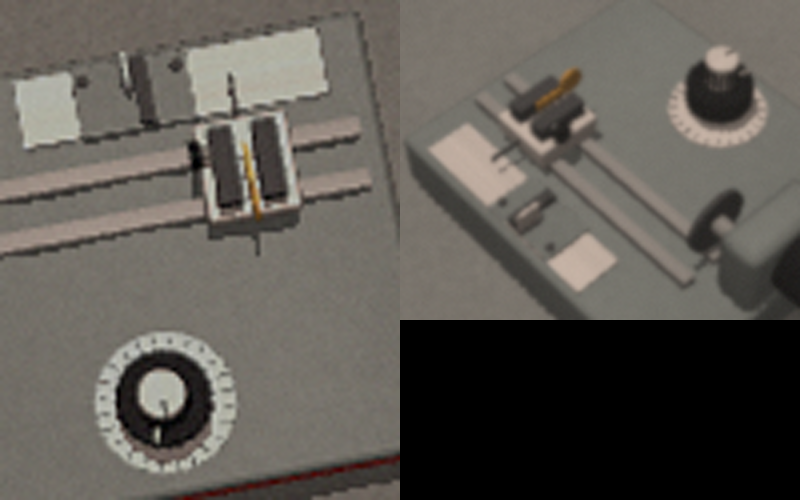

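Pointer tip is at about top px (317.5,188) over the white plate. The fin (bright) is at about (291.5,189) and the pad (dark) at about (296.7,192). The machine is yawed by about 10°. Next I'll rectify the plane z=0.096 from both cameras and triangulate the knob.

```bash
cat >> h.py <<'E'
ps=np.radians(9.7); T=np.array([-np.sin(ps),np.cos(ps),0]); N=np.array([np.cos(ps),np.sin(ps),0])
O=np.array([0.725,-0.02,0.])   # ortho origin: u along T, v along N
S=4000. # px per m
def ortho(n,z=.096,k=4,u=(-.09,.09),v=(-.07,.035)):
    gs=[grab_frame(n) for _ in range(k)];g=gs[0]
    im=np.mean([x['frame'].astype(np.float32) for x in gs],0)
    c=[(a,b) for a,b in((u[0],v[0]),(u[1],v[0]),(u[1],v[1]),(u[0],v[1]))]
    P=w2pix(g,[O+a*T+b*N+[0,0,z] for a,b in c]).astype(np.float32)
    Q=np.float32([((u[1]-a)*S,(v[1]-b)*S) for a,b in c])  # u grows left, v grows up like top view
    H=cv2.getPerspectiveTransform(P,Q)
    return cv2.warpPerspective(im,H,(int((u[1]-u[0])*S),int((v[1]-v[0])*S)),flags=cv2.INTER_CUBIC).clip(0,255)
def tri(gs,uvs):
    Ps=[];pp=[]
    for g,uv in zip(gs,uvs):
        R=cv2.Rodrigues(np.array(g['rvec'],float))[0];K=np.array(g['mtx'],float)
        Ps.append(K@np.c_[R,np.array(g['tvec'],float).ravel()]);pp.append(np.array(uv,float).reshape(2,1))
    X=cv2.triangulatePoints(*Ps,*pp).ravel();return X[:3]/X[3]
E
python3 - <<'E'
from h import *
a=ortho('top');b=ortho('scene')
np.savez('start.npz',a=a,b=b)
o=np.vstack([a[:300],b[:300]])[...,::-1]
for x in range(0,720,40): o[295:300,x]=(0,0,255)
cv2.imwrite('pics/ortho0.png',o)
gs=[snap('top'),snap('scene')];c=[]
for g,(x,y) in zip(gs,((300,267),(356,240))):
    w=g['frame'][y-9:y+9,x-9:x+9].min(2).astype(float)
    m=(w>120)*1.; 
    n,l,st,ce=cv2.connectedComponentsWithStats(m.astype(np.uint8)); i=1+np.argmax(st[1:,4]); c.append(ce[i]+[x-9,y-9]); print(st[i],c[-1])
print(tri(gs,c), [pix2w(g,u,.139) for g,u in zip(gs,c)])
E
```

```text
[ 4  5 11 11 98] [299.96938776 267.66326531]
[ 3  6 12 10 90] [355.18888889 241.45555556]
[0.52585359 0.03055055 0.13752936] [array([0.52564169, 0.03057415, 0.139     ]), array([0.5268714 , 0.03149505, 0.139     ])][ WARN:0@9.391] global loadsave.cpp:1063 imwrite_ Unsupported depth image for selected encoder is fallbacked to CV_8U.
```

View pics/ortho0.png

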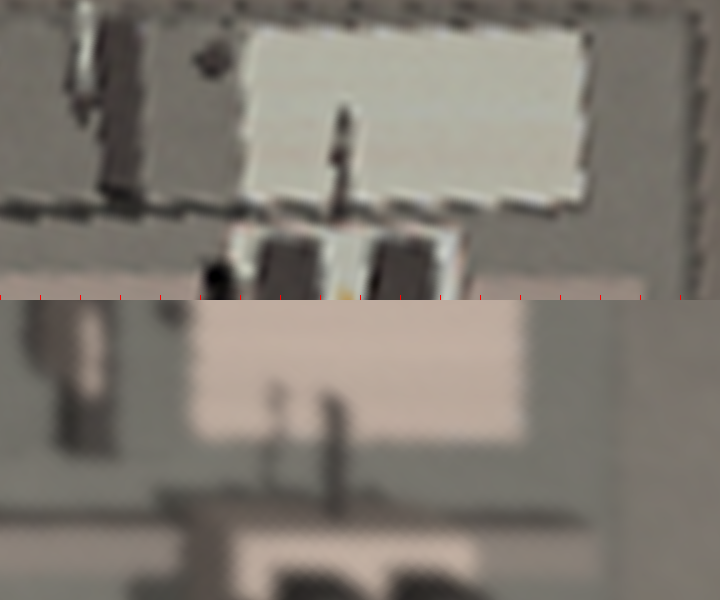

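Top ortho: pointer at col 343, fin at col 85 and pad at cols 100–143 (10.7 mm wide, as it should be). The gap is about 64 mm, so I need about 2.75 rad of coarse. The two knob rays agree within 1.5 mm at (0.526,0.031). Now to plan the wrist range and grip.

```bash
cat >> h.py <<'E'
C=np.array([.526,.0308])
def Rd(yaw):
    y=np.radians(yaw);x=np.array([np.cos(y),np.sin(y),0]);z=np.array([0,0,-1.]);return np.c_[x,np.cross(z,x),z]
def st(*a):
    s=r.state();print(*a,'t%.1f'%s['clock'],np.round(s['tcp_pos'],4),'q6 %.1f'%s['qpos'][5],'F',np.round(s['force'],1),'M',np.round(s['wrist_torque'],2),'w%.4f'%s['gripper_width'],'g%.0f'%s['grasp_force']);return s
E
python3 - <<'E'
from h import *
for y in range(-180,181,30):
    q=r.ik([*C,.26],Rd(y)); print(y,None if q is None else np.round(q,1))
q=r.ik([*C,.26],Rd(0))
from itertools import count
for y in range(-180,181,5):
    q=r.ik([*C,.26],Rd(y))
    if q is not None and 80<q[5]<86: r.reach([*C,.26],Rd(y)); print(y); break
st()
r.move_linear([*C,.13],speed=.15);s=st()
r.move_linear([*C,.102],speed=.05,until_force=8);s=st()
E
```

```text
-180 [-3.5 15.5  1.5 76.   0.  -3.5]
-150 [ -3.5  15.5   1.5  76.    0.  -33.5]
-120 [ -3.5  15.5   1.5  76.    0.  -63.5]
-90 [ -3.5  15.5   1.5  76.    0.  -93.5]
-60 [  -3.5   15.5    1.5   76.     0.  -123.5]
-30 [  -3.5   15.5    1.5   76.     0.  -153.5]
0 [ -3.5  15.5   1.5  76.    0.  176.5]
30 [ -3.5  15.5   1.5  76.    0.  146.5]
60 [ -3.5  15.5   1.5  76.    0.  116.5]
90 [-3.5 15.5  1.5 76.   0.  86.5]
120 [-3.5 15.5  1.5 76.   0.  56.5]
150 [-3.5 15.5  1.5 76.   0.  26.5]
180 [-3.5 15.5  1.5 76.   0.  -3.5]
95
t3.0 [0.5259 0.0316 0.2599] q6 81.5 F [-0.1  0.5  0.1] M [ 0.01  0.02 -0.  ] w0.0852 g0
t4.0 [0.5267 0.0309 0.1309] q6 81.5 F [ 0.9 -0.3 -0. ] M [ 0.   -0.   -0.01] w0.0858 g0
t4.7 [0.526  0.0308 0.1019] q6 81.5 F [ 0.7  0.  -0. ] M [0.02 0.01 0.03] w0.0857 g0
```

```bash
cat >> h.py <<'E'
def turn(d):
    q=np.array(r.state()['qpos'],float);q[5]+=d;r.goto_joints(q)
E
python3 - <<'E'
from h import *
turn(-141.5);st()
r.grip(.055,60);st('gripped')
for d in (10,40,50,49):
    turn(d);st(d)
E
```

```text
t6.8 [0.526  0.0308 0.102 ] q6 -60.0 F [-0.  -0.9  0.2] M [-0.01  0.06  0.01] w0.0853 g0
gripped t7.2 [0.5259 0.0308 0.1019] q6 -60.0 F [-0.2 -0.2 -0.4] M [-0.03 -0.   -0.02] w0.0550 g0
10 t7.5 [0.5259 0.0308 0.1019] q6 -50.2 F [0.2 0.  0.6] M [-0.03 -0.01  0.01] w0.0550 g0
40 t8.2 [0.5259 0.0308 0.1019] q6 -10.4 F [-0.3 -0.6  0.3] M [-0.03  0.04 -0.02] w0.0548 g0
50 t9.1 [0.5259 0.0308 0.1019] q6 39.5 F [ 0.   0.6 -1.4] M [ 0.    0.03 -0.02] w0.0551 g0
49 t9.9 [0.5259 0.0308 0.1019] q6 88.4 F [ 0.3  0.6 -0.4] M [-0.02 -0.02 -0.01] w0.0551 g0
```

No grasp force and the width reached 55 mm, so the fingers are not on the knob. I'll look.

Run:
```python
from h import *
a=snap('scene')['frame'][190:310,270:430];b=snap('top')['frame'][170:300,250:400]
o=np.hstack([cv2.resize(a,(480,400),interpolation=2),cv2.resize(b,(320,278),interpolation=2).__class__(0) if 0 else cv2.copyMakeBorder(cv2.resize(b,(320,278),interpolation=2),0,122,0,0,0)])
cv2.imwrite('pics/g1.png',o[...,::-1])
```

```text
(no output)
```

View pics/g1.png

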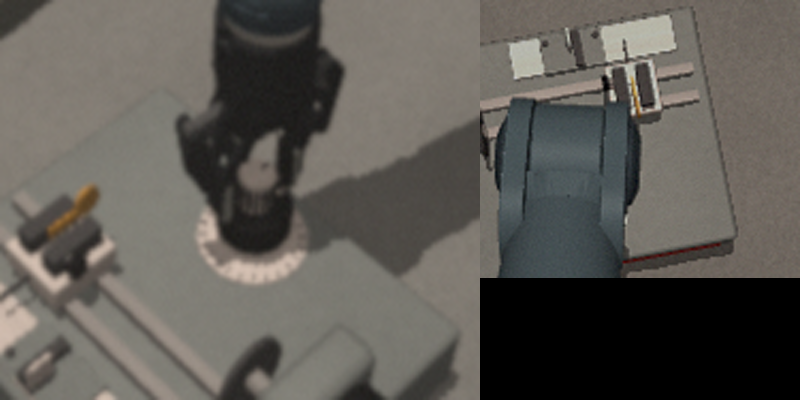

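The fingers look to be around the knob, but the carriage has not moved (pointer still over the white plate). I'll close further in steps and watch the force, without turning.

Run:
```python
from h import *
r.grip(.05,60);st(50)
r.grip(.04,60);s=st(40)
r.hold(.2);st()
```

```text
50 t10.2 [0.5259 0.0308 0.1019] q6 88.5 F [0.1 0.6 0.4] M [-0.02  0.01 -0.05] w0.0501 g0
40 t10.5 [0.5259 0.0308 0.1019] q6 88.5 F [-0.6 -0.2  0.1] M [-0.02  0.01  0.02] w0.0395 g0
t10.7 [0.526  0.0308 0.1019] q6 88.5 F [-0.4 -0.8 -0.1] M [-0.04 -0.03 -0.  ] w0.0400 g0
```

Run:
```python
from h import *
g=snap('scene');s=r.state();p=np.array(s['tcp_pos']);R=np.array(s['eef_rot']);print(np.round(R,3))
pts=[p,p+.025*R[:,2],p+.006*R[:,2]+.02*R[:,1],p+.006*R[:,2]-.02*R[:,1],p+.025*R[:,2]+.02*R[:,1],p+.025*R[:,2]-.02*R[:,1],[*C,.139],[*C,.11],[*C,.084],[*C,.07]]
q=w2pix(g,pts)
x0,y0=310,180;k=7
im=cv2.resize(g['frame'][y0:y0+85,x0:x0+90],None,fx=k,fy=k,interpolation=2)[...,::-1]
im=(255*(im/255.)**.45).astype(np.uint8).copy()
cols=[(0,0,255),(0,255,255),(0,255,0),(0,255,0),(255,255,0),(255,255,0)]+[(255,0,255)]*4
for u,c in zip(q,cols): cv2.circle(im,tuple(int(t) for t in (u-[x0,y0]+.5)*k),4,c,-1)
for z in(.11,.084):
    a=np.linspace(0,6.28,40);e=w2pix(g,[[C[0]+.03*np.cos(t),C[1]+.03*np.sin(t),z] for t in a]);cv2.polylines(im,[((e-[x0,y0]+.5)*k).astype(int).reshape(-1,1,2)],True,(255,0,255),1)
cv2.imwrite('pics/g2.png',im)
```

```text
[[ 0.036  0.999 -0.   ]
 [ 0.999 -0.036 -0.   ]
 [-0.    -0.    -1.   ]]
```

View pics/g2.png

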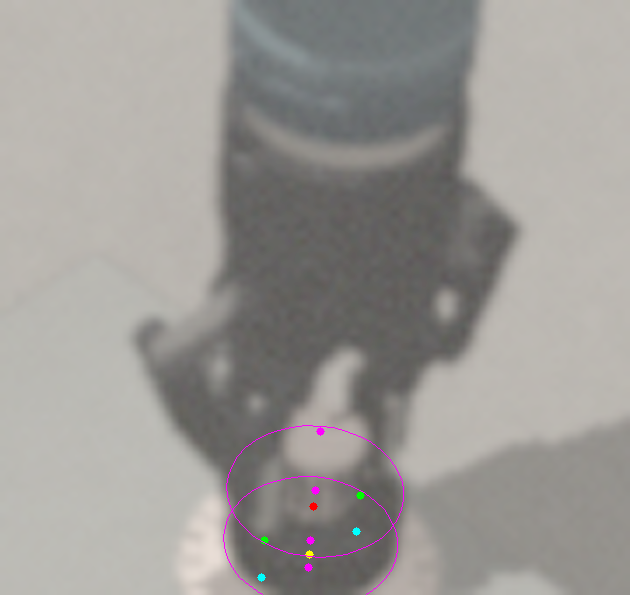

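The image is inconclusive (black on black): the fine knob top at (320,435) matches its predicted place, and the finger pads appear beside it, so the tips may stand above the coarse knob. I'll probe gently downward with the opening smaller than the coarse knob.

Run:
```python
from h import *
s=st()
print(r.move_linear([*C,.094],speed=.02,until_force=5));st()
```

```text
t10.7 [0.5259 0.0308 0.1019] q6 88.5 F [0.3 0.1 0.2] M [-0.01 -0.07 -0.04] w0.0400 g0
True
t11.0 [0.5263 0.0308 0.1002] q6 88.5 F [-1.   0.3  6.5] M [ 0.    0.29 -0.04] w0.0398 g3
```

Contact at TCP z=0.100 with a 40 mm opening. That means the real tips are higher than assumed. I'll calibrate tip height against the known 70 mm deck, on a bare part of it.

Run:
```python
from h import *
r.move_linear([*C,.19],speed=.2);
p=[.49,-.075]
r.move_linear([*p,.17],speed=.2)
for w in(.062,.03):
    r.move_linear([*p,.13],speed=.15); r.grip(w,20)
    print(w,r.move_linear([*p,.075],speed=.04,until_force=6));st()
r.move_linear([*p,.17],speed=.2);st()
```

```text
0.062 False
t14.6 [ 0.4903 -0.0751  0.0753] q6 76.0 F [-0.2  0.8 -0.3] M [-0.07 -0.02 -0.03] w0.0620 g0
0.03 False
t17.0 [ 0.4903 -0.0751  0.0753] q6 76.0 F [-0.4  0.3  0.3] M [-0.    0.01 -0.  ] w0.0301 g0
t17.6 [ 0.4898 -0.075   0.1695] q6 76.0 F [ 0.1 -1.3 -1.2] M [ 0.03  0.03 -0.02] w0.0303 g0
```

No contact even at TCP 0.075, so the tips are not 25 mm ahead of the reported TCP. One close look at the tool against a clear background, with projected points, should show why.

Run:
```python
from h import *
r.grip(.06,20);out=[]
s=st();p=np.array(s['tcp_pos']);R=np.array(s['eef_rot'])
for n in('scene','top'):
    g=snap(n)
    pts=[p,p+.025*R[:,2],p+.006*R[:,2]+.03*R[:,1],p+.006*R[:,2]-.03*R[:,1],p+.025*R[:,2]+.03*R[:,1],p+.025*R[:,2]-.03*R[:,1],p-.1*R[:,2],[*C,.139]]
    q=w2pix(g,pts);print(n,np.round(q,1).tolist())
    if n=='scene': continue_=None
    k=5;x0,y0=(q[0]-[40,60 if n=='scene' else 55]).astype(int)
    im=(255*(cv2.resize(g['frame'][y0:y0+110,x0:x0+80],None,fx=k,fy=k,interpolation=2)[...,::-1]/255.)**.5).astype(np.uint8).copy()
    for u,c in zip(q,[(0,0,255),(0,255,255),(0,255,0),(0,255,0),(255,255,0),(255,255,0),(255,0,0),(255,0,255)]): cv2.circle(im,tuple(int(t) for t in (u-[x0,y0]+.5)*k),4,c,-1)
    out.append(im)
cv2.imwrite('pics/g3.png',np.hstack(out))
```

```text
t18.1 [ 0.4895 -0.0748  0.1693] q6 76.0 F [-0.4 -0.8 -0.4] M [-0.01  0.02 -0.02] w0.0599 g0
scene [[342.2, 200.2], [341.8, 207.8], [331.7, 206.4], [352.2, 197.8], [331.6, 212.1], [351.8, 203.6], [343.9, 167.1], [355.3, 241.1]]
top [[344.5, 280.8], [344.0, 281.5], [344.5, 268.3], [344.3, 293.7], [344.1, 269.0], [343.9, 294.0], [346.6, 277.7], [299.9, 267.5]]
```

View pics/g3.png

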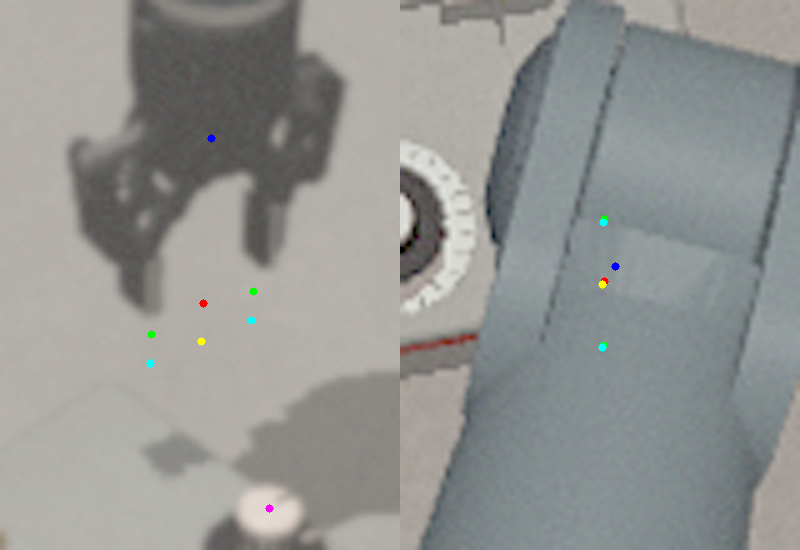

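The picture shows the tips at about (155,312) and (265,265), roughly 34 mm higher than the yellow/cyan predictions. That agrees with the probe: tip z ≈ reported TCP z + 10 mm, with lateral alignment fine. So the reported TCP sits about 35 mm lower relative to the tips than described, and I'll correct heights using the measured tip offset.

Run:
```python
from h import *
r.move_linear([*C,.15],speed=.2);r.grip(.085,20)
q=np.array(r.ik([*C,.15],Rd(-127)));print(np.round(q,1))
r.goto_joints(q)
print(r.move_linear([*C,.074],speed=.1,until_force=10));st()
r.grip(.05,70);s=st('gripped')
if s['gripper_width']>.056:
    for d in(8,42,50,49):
        turn(d);s=st(d)
        if np.linalg.norm(s['force'])>50:break
```

```text
[ -3.5  18.  -11.6  60.4   0.  -56.5]
False
t22.3 [0.5265 0.0308 0.0745] q6 -56.5 F [ 0.6 -0.4  0.6] M [ 0.02 -0.01  0.02] w0.0850 g0
gripped t22.7 [0.5251 0.0321 0.0751] q6 -56.5 F [-4.2  3.   8.9] M [ 0.74  0.95 -0.02] w0.0579 g74
8 t22.9 [0.5251 0.0321 0.0753] q6 -48.7 F [-0.1  1.5 -0. ] M [-0.02 -0.03 -0.12] w0.0576 g79
42 t23.7 [0.5253 0.0317 0.0753] q6 -6.8 F [ 0.5 -1.9 -2.7] M [-0.43 -0.19 -0.05] w0.0576 g79
50 t24.5 [0.5251 0.0312 0.0753] q6 43.1 F [-1.2 -3.2 -1.2] M [-0.68  0.08 -0.09] w0.0580 g79
49 t25.4 [0.5247 0.031  0.0753] q6 92.0 F [-2.7 -4.5  0.4] M [-0.76  0.28 -0.06] w0.0579 g79
```

Gripped and turned about 149° with about 80 N of grip and small forces. Now I'll measure the carriage shift by template matching.

```bash
cat >> h.py <<'E'
def shift(im,ref,r0,r1,c0,c1,lo,hi):
    t=ref[r0:r1,c0:c1].astype(np.float32);a=max(0,c0+lo);w=im[r0:r1,a:c1+hi].astype(np.float32)
    m=cv2.matchTemplate(w,t,cv2.TM_CCOEFF_NORMED)[0];i=int(m.argmax());d=0
    if 0<i<len(m)-1: d=.5*(m[i-1]-m[i+1])/(m[i-1]-2*m[i]+m[i+1])
    return (a+i+d-c0)/S*1000,m[i]
def meas(k=3,f=None):
    z=np.load('start.npz');a=ortho('top',k=k);b=ortho('scene',k=k)
    # carriage (top / scene), fin+pad slide (top / scene): shift in mm, + = toward right (-u)
    print('carr top',shift(a,z['a'],222,330,228,468,-226,10),'scene',shift(b,z['b'],215,300,185,480,-184,10))
    print('slide top',shift(a,z['a'],20,190,70,150,-10,80),'pad low top',shift(a,z['a'],140,200,90,150,-10,80))
    if f:
        o=np.vstack([a[:300],b[:300]])[...,::-1];cv2.imwrite('pics/'+f,o.astype(np.uint8))
    return a,b
E
python3 - <<'E'
from h import *
meas(f='o1.png');st()
E
```

```text
carr top (np.float32(-52.357014), np.float32(0.9558924)) scene (-46.0, np.float32(0.69900346))
slide top (np.float32(0.03155899), np.float32(0.9923443)) pad low top (np.float32(0.11333275), np.float32(0.97555214))
t25.6 [0.5247 0.031  0.0753] q6 92.0 F [-3.7 -4.   1.3] M [-0.83  0.42  0.07] w0.0579 g79
```

View pics/o1.png

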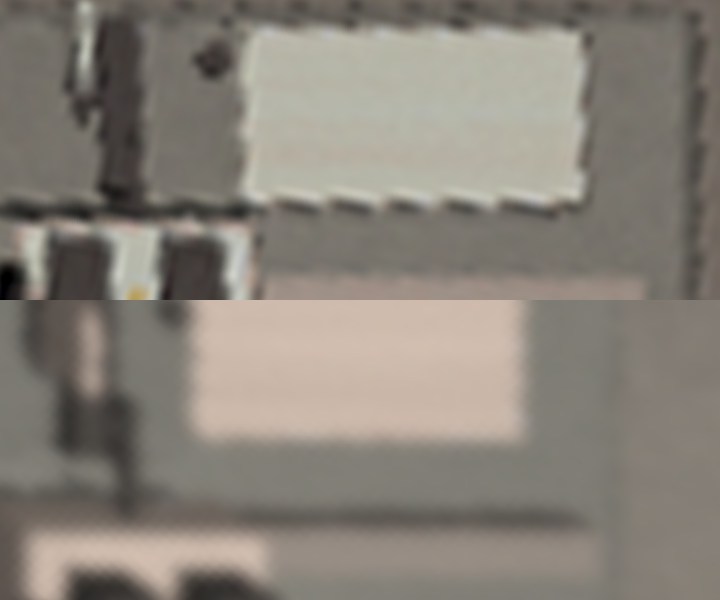

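Top: pointer (carriage) moved 52.4 mm, now at col about 134. The fin is at col 85, and the scene view agrees if the fin top is at about 0.101. So y ≈ -12 mm. I'll advance about 3 mm more to mid-pad, let go, then take the fine knob.

Run:
```python
from h import *
z=np.load('start.npz')
a=z['a'].mean(2)
# subpixel: fin bright strip rows 25-80 ; pointer dark rows 125-185
p=a[25:80,60:112].mean(0);w=np.clip(p-(p.min()+p.max())/2,0,None);w[40:]=0;print('fin col',60+(w*np.arange(52)).sum()/w.sum(),np.round(p[::3]))
p=a[115:185,315:372].mean(0);w=np.clip((p.min()+p.max())/2-p,0,None);print('ptr col',315+(w*np.arange(57)).sum()/w.sum())
turn(8.5);r.hold(.4);st()
r.grip(.085,70);r.hold(.1);meas();st('released')
s=r.state()
r.move_linear([*C,.125],speed=.12);turn(-130);st()
```

```text
fin col 85.18584026478592 [103.  98.  90.  83.  82.  91. 113. 139. 157. 157. 136. 103.  72.  53.
  47.  50.  55.  59.]
ptr col 341.5658971847471
t26.3 [0.5246 0.031  0.0753] q6 100.5 F [-2.7 -3.4  0.2] M [-0.84  0.32  0.19] w0.0580 g80
carr top (np.float32(-55.390396), np.float32(0.9548282)) scene (np.float32(-26.942448), np.float32(0.63953847))
slide top (np.float32(-0.0008983612), np.float32(0.99244934)) pad low top (np.float32(0.0024795532), np.float32(0.9566101))
released t27.1 [0.5247 0.031  0.0753] q6 100.5 F [-0.2 -1.  -0.2] M [ 0.02  0.01 -0.01] w0.0850 g0
t29.6 [0.5258 0.0308 0.1245] q6 -29.5 F [ 0.3 -0.6  0. ] M [-0.01  0.01 -0.  ] w0.0848 g0
```

y ≈ -8.5 mm, mid-pad. Now grip the fine knob with tips about 5 mm above the coarse knob and creep.

Run:
```python
from h import *
print(r.move_linear([*C,.108],speed=.06,until_force=8))
r.grip(.022,30);s=st('grip')
if .026<s['gripper_width']<.034:
    turn(10);st();meas()
    turn(30);turn(40);st();r.hold(.2);meas()
```

```text
False
grip t30.6 [0.5257 0.032  0.1084] q6 -29.5 F [-2.7  5.1  4.7] M [0.86 0.49 0.01] w0.0288 g30
t30.9 [0.5257 0.0319 0.1085] q6 -19.7 F [0.2 0.9 0.6] M [ 0.1   0.17 -0.06] w0.0290 g30
carr top (np.float32(-55.388386), np.float32(0.9554198)) scene (np.float32(-26.93505), np.float32(0.6399157))
slide top (np.float32(0.8427391), np.float32(0.89790916)) pad low top (np.float32(0.85860443), np.float32(0.8635726))
t32.5 [0.5253 0.0308 0.1084] q6 50.2 F [-2.3 -4.5  3.5] M [-0.72  0.57  0.01] w0.0288 g30
carr top (np.float32(-55.393936), np.float32(0.95527107)) scene (np.float32(-26.932514), np.float32(0.638875))
slide top (np.float32(6.845909), np.float32(0.86024785)) pad low top (np.float32(5.56662), np.float32(0.8529741))
```

Coarse is unmoved and the slide moved 6.9 mm, as expected. About 1.6 mm remains; turn 10° more and look.

Run:
```python
from h import *
turn(10);st();r.hold(.1);a,b=meas(k=6)
o=np.hstack([cv2.resize(x[y0:y0+220,20:220],(400,440),interpolation=2) for x,y0 in((a,0),(b,0))])
o=(255*(o.clip(0,255)/255)**.6)[...,::-1].astype(np.uint8);cv2.imwrite('pics/o2.png',o)
for n,x,r0,r1 in(('top fin',a,25,80),('top ptr',a,120,190),('sc fin',b,20,80),('sc ptr',b,150,190)): print(n,np.round(x.mean(2)[r0:r1,70:160:3].mean(0)))
```

```text
t33.3 [0.5252 0.0306 0.1085] q6 60.0 F [-3.4 -2.4  3.4] M [-0.65  0.57 -0.06] w0.0291 g30
carr top (np.float32(-55.396095), np.float32(0.95533544)) scene (np.float32(-26.934874), np.float32(0.63975495))
slide top (np.float32(7.671377), np.float32(0.8914599)) pad low top (np.float32(6.3252487), np.float32(0.7924217))
top fin [110. 111. 111. 112. 112. 113. 112. 109. 103.  93.  85.  82.  90. 109.
 134. 152. 155. 139. 110.  80.  59.  50.  51.  56.  60.  63.  63.  62.
  61.  61.]
top ptr [113. 113. 112. 112. 112. 112. 112. 112. 112. 113. 114. 113. 110. 105.
  97.  87.  76.  68.  63.  61.  62.  62.  63.  62.  63.  63.  62.  61.
  60.  60.]
sc fin [ 76.  77.  79.  80.  82.  82.  83.  83.  84.  85.  87.  92.  98. 106.
 116. 125. 134. 140. 141. 137. 129. 119. 109. 101.  97.  97. 100. 104.
 109. 112.]
sc ptr [108. 112. 113. 114. 113. 112. 111. 109. 106. 103.  98.  91.  84.  77.
  72.  70.  71.  74.  79.  85.  90.  95. 100. 103. 106. 109. 111. 113.
 115. 116.]
```

View pics/o2.png

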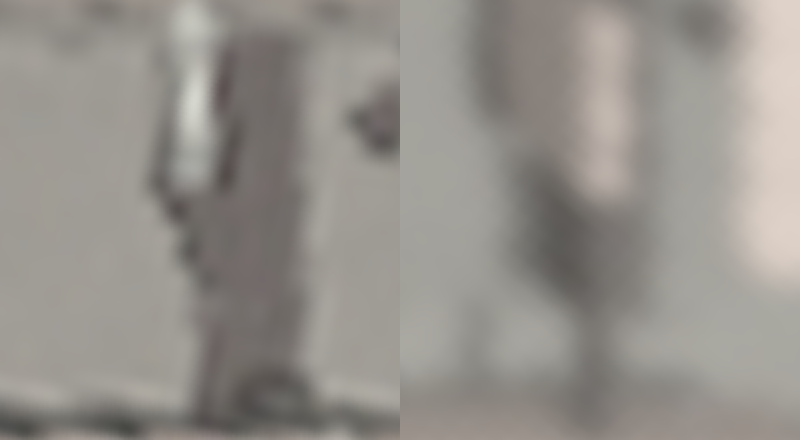

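In the top view the fin is at col 116 and the pointer at col 120; in the scene view the pointer is at col 116 and the fin at 123, or about 110 after height correction. Remaining gap is about 0.8–1.3 mm. One last 10° (0.87 mm), then release.

Run:
```python
from h import *
turn(10);r.hold(.4);st();meas(k=4)
r.grip(.06,30);r.hold(.1);st('open')
r.move_linear([*C,.2],speed=.15);r.hold(.3)
meas(k=6);st()
```

```text
t34.7 [0.525  0.0306 0.1084] q6 70.2 F [-4.3 -2.7  4.1] M [-0.71  0.73 -0.04] w0.0289 g30
carr top (np.float32(-55.395023), np.float32(0.955323)) scene (np.float32(-26.932209), np.float32(0.63999724))
slide top (np.float32(8.613663), np.float32(0.827435)) pad low top (np.float32(8.627331), np.float32(0.6857221))
open t35.6 [0.5254 0.0308 0.1084] q6 70.2 F [ 0.7  0.6 -0.2] M [ 0.01 -0.02 -0.06] w0.0599 g0
carr top (np.float32(-26.540525), np.float32(0.543127)) scene (np.float32(-26.942562), np.float32(0.63982934))
slide top (np.float32(8.620838), np.float32(0.8286957)) pad low top (np.float32(8.734102), np.float32(0.69341236))
t37.2 [0.526  0.0308 0.2   ] q6 70.2 F [1.3 0.2 0.7] M [0.02 0.03 0.02] w0.0601 g0
```

```bash
python3 -c "
from h import *
print(r.job_done())"
```

```text
the job is handed in; nothing more can be done
None
```

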